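Prove the slide lock of a bench rack tray and set its transit stop

ROBOT

A 7-joint arm with a two-finger parallel gripper is mounted at the origin on a cart in front of the work surface, level with it; the furniture and walls round the work are solid. World frame = base frame: x ahead of the robot, y to its left, z up, the work surface at z = 0. Lengths are in m, angles in rad, forces in N, time in s.
With the tool pointing down it reaches from about 0.4 to 0.85 m from the base axis. Payload 4.5 kg.
Tool frame: the origin (TCP) lies where the fingers leave the gripper's body, on its centre line; the fingertips stand 64 mm ahead of it and the grasp point (between the pads) lies 45 mm ahead of it; z points along the fingers, y is the direction in which the jaws open and shut (so a half turn about z gives the same grasp; the last joint's range is limited). The gripper opens to 88 mm and grips with 3 to 60 N. Pads are 18 mm wide; open, the fingers measure 123 mm over their backs; the gripper's body (75 mm by 187 mm) begins 45 mm behind the grasp point.
Start: joints at [1.148, 0.689, -0.195, 1.565, 0.157, 0.902, -0.215], TCP at [0.276, -0.561, 0.303] pointing down, gripper open.
Joint ranges: [-3.01, 3.01], [-0.46, 2.08], [-1.47, 1.51], [0.13, 2.56], [-1, 4.14], [0.04, 2.09], [-2.66, 2.66]. Speed limits (rad/s): [2.57, 2.57, 3.14, 3.14, 3.14, 3.14, 3.14].

INTERFACE

Orientations are given as a unit quaternion [x, y, z, w].
In Python, from plant import monitor, snapshot, workorder, finder gives the robot as it stands.
- The arm moves only by the tool carry_out, never from a script. Its argument "motion" is one flat list of numbers, 6 for each row, row after row: the shift along the tool's x, y, z in cm, then the turn, a rotation vector about the tool's x, y, z in rad. In form: [x, y, z, rx, ry, rz, x, y, z, rx, ry, rz, ...]. A call has 1 to 8 rows; each row shifts and turns the commanded pose from where the row before left it, along the tool's axes as they then stand; what a row does not reach is not made up. A row lasts 1/8 s, in which the tool goes at most 62.5 mm and 10.7 degrees, less where a joint would pass 70% of its speed; a pose out of reach is approached as far as the arm can. A call with a gripper value outside its range is refused whole. "hand" is the finger opening in cm, from 0 to 8.81, set as the call begins (left out, the last holds). The fingers move at their own pace and stop on an object; "grip_force" is the grip in N (left out, the last holds). Time passes only in rows, so rows that do not move let the fingers close. It gives the time, the measured TCP pose, the force and the opening at its end, in the units of the state.
- monitor.get_state(): the state, without advancing time (a new reading comes with each control period).
- snapshot(name): name is "side" or "top" or "wrist"; returns a dict with "frame" (480x640x3 uint8, red, green, blue), "range_z" (480x640 float32, m along the optical axis (not along the pixel's ray), 0 where there is no reading), "fx", "fy", "cx", "cy" (pixels), "D" ([k1, k2, p1, p2, k3] as OpenCV has them; the pictures are not rectified), "rvec" (rotation vector, rad) and "tvec" (3), from world to camera coordinates, as OpenCV has them; the wrist camera has in their place "hand_eye" (4x4, takes a point from camera to tool coordinates, whose origin is the TCP and whose axes are the flange's). Camera axes: x right, y down, z forward; pixel columns grow to the right and rows downward; lengths in m; the calibration is good to about 2 mm. A picture is of the moment at which its call begins: read the wrist's pose just before it.
- workorder.finish_job(): hands the job in, once; it reports no verdict.
Trained networks look in a picture, given as the dict that the camera call returned (one of the last four; its "shot" number tells which), for a name from the list of things; names that differ only in an ending like _2 or _b are one class to them, and where a whole thing is asked for, a point or a joint stands for the part that bears it (a point fixed in the world has none). Each returns a list of dicts, best first, with "p" (0 to 1); they miss things now and then, are a little off and sometimes report something else, mostly with a low value. They report only what shows in the picture. A call takes as long as a camera call.
- finder.masks_of(picture, thing): "pixels" (480x640 bool, what is visible of it) and "extent" ([left, top, right, bottom] in pixels, round what is visible of it).
The state is a dict: "clock": time; "q": joint angles; "qd": joint speeds; "joint_torque": joint torques, N m; "tool_pos": TCP position; "eef_rot": TCP orientation; "contact_force": force on the tool from outside, world axes, zero at the start; "moment": the same for the moment, N m; "opening": opening from 0.0 (shut) to 1.0 (fully open).
Only numpy, scipy, OpenCV 4.12 (cv2) and the standard library are available. Lean on these libraries where they do the work, as an engineer would, in place of code of your own. Each camera call takes 0.05 s, during which the arm holds its last target. There are 200 camera calls.

TASK

Check the slide lock of the little bench rack: draw its tray out by the bow handle until it meets its stop and the lock bolt springs up, then press the release pad and return the tray fully home. After that, lift the transit stop's tab out of its notch, shift it along to the other notch and let it drop fully in, so that its tongue bars the closed tray. Work gently, without yanking or ramming, and leave the other things on the bench where they are.

Things in the scene. Friction and masses are not known exactly. Their poses are not given: they have to be found in the camera images.
- rack: Fixed grey metal case 186 deep x 164 wide x 100 mm high, open at the front (mouth), with an ear at the left of the front (outline y -82 to +127 mm). Origin: on the bench under the middle of the mouth; x into the case (the tray pulls out along -x), y left seen from the front, z up. A dark keeper plate (top z 106 mm) lies on the roof at y -44 mm.
- tray (a joint): Tray's travel out of the case, m; 0 = fully home. Slides with 2.5 N of friction, stays where left, starts ajar. The keeper plate is set differently each time (not measured): the lock bolt springs up somewhere from 0.090 to 0.115 and the hard stop comes 5 mm after that. Feel for the stop. Locked, it cannot go back until the release is pressed.
- panel_mid (a point): Middle of the front face of the tray's upright aluminium panel, 156 mm wide, from 14 to 94 mm above the bench (point at 54 mm). It moves with the tray; when home the face is flush with the mouth.
- handle_mid (a point): Middle of the tray's bow handle, in the axis of its bar: round dark bar 12 mm thick, 70 mm long along y, level, 70 mm above the bench, 50 mm in front of the panel, 23 mm left of its middle, with a level arm to the panel at each end. Clear gap between bar and panel 44 mm, between the arms 58 mm, open above and below. Moves with the tray.
- pad_top (a point): Centre of the top of the release pad: black ribbed plate 38 (x) x 36 (y) x 7 mm in front of the panel near its right end, 44 mm right of the middle, 24 mm in front of the panel, top 62 mm above the bench when up (54 when held down). Moves with the tray. The panel rises 32 mm above it, so a tool pressing the pad can push the panel too.
- release (a joint): How far pad and lock bolt (one piece) are pressed down, m: 0 = up, 0.011 = bottom. Spring: 2 N at the top, 5 N at the bottom. Short of the lock the keeper plate holds it at about 0.008; at the lock it springs up to 0. To return the tray keep it pressed beyond 0.008, best to the bottom, while pushing in the first 10 to 15 mm; then the keeper holds it down.
- tab_grip (a point): Centre of the grip of the transit stop's tab: black block 30 (x) x 15 (y) x 30 mm high on the left of the roof's front, top 153 mm above the bench when down; the rail's teeth beside it reach 115 mm. Pinch it across y from above. Its pin sits in a notch of the rail; its dark tongue hangs 6 to 14 mm in front of the mouth, at first before the ear, in the other notch before the panel.
- stop (a joint): Shift of the tab along the rail towards the rack's -y (to the right seen from the front), m: 0 = starting notch, 0.043 = other notch. End stops at -0.002 and 0.045; the pin has about 2 mm of play. The tooth between the notches is 26 mm wide. 1 N of friction.
- tab (a joint): Lift of the tab, m: 0 = fully down in a notch, at most 0.024. Above 0.011 it passes over the tooth. It weighs 80 g and falls by itself when let go. It cannot drop into the other notch unless the tray is home.
- solder_spool: Loose solder spool, 78x103x45 mm, to the right of the rack; leave alone. Origin: underside.
- driver_b: Loose red screwdriver, 142 mm long, lying in front of the rack to the right; leave alone.
- parts_dish: Loose round dish of small parts, 76x76x22 mm, on the bench in front of the rack to the left; leave alone. Origin: underside.
- tape_roll: Loose tape roll lying flat, 106x106x24 mm; leave alone.
- side_cutter: Loose red side cutter, 136x54x12 mm; leave alone.
- pliers: Loose blue pliers, 152x54x12 mm; leave alone.

How it is judged:
By the outcome, as a careful person would: the job done as asked, in the order asked, and still so for the second after the job is handed in, with the robot touching nothing.
It also fails if it takes over 56 s, if anything falls off the work surface, if the arm or the gripper's body presses on something with over 40 N, if the wrist force passes 120 N, or if a joint passes its speed limit or range.

## Working session

There is one attempt and no reset: what is moved stays moved. The work goes in short steps, Python scripts to look and compute and a tool call to move; the robot and the scene stay as the last step left them, time stands still between calls to the robot, and variables do not carry over. Pictures are saved under pics/ and viewed, about 8 in all and at most 12, crops included, and the job is handed in when it is done.

Besides the shell and the picture viewer there is one more tool, called after ">>>" by a JSON object that holds its "api" and its "payload", one argument or row to a line. carry_out: Moves the arm, as the interface text tells. Its arguments: {"type":"object","properties":{"motion":{"type":"array"},"hand":{"type":"number"},"grip_force":{"type":"number"}},"required":["motion"]}

```bash
mkdir -p pics; cat > h.py <<'E'
import numpy as np, cv2
from scipy.spatial.transform import Rotation as R
from plant import monitor, snapshot, workorder, finder
def save(s,n,crop=None,k=1):
    im=s["frame"][:,:,::-1]
    if crop: im=im[crop[1]:crop[3],crop[0]:crop[2]]
    cv2.imwrite("pics/"+n,cv2.resize(im,None,fx=k,fy=k))
def cloud(s,st=None):
    K=np.array([[s["fx"],0,s["cx"]],[0,s["fy"],s["cy"]],[0,0,1.]])
    u,v=np.meshgrid(np.arange(640.),np.arange(480.))
    p=cv2.undistortPoints(np.stack([u,v],-1).reshape(-1,1,2),K,np.array(s["D"],float)).reshape(480,640,2)
    z=s["range_z"]; P=np.dstack([p[...,0]*z,p[...,1]*z,z])
    if "hand_eye" in s:
        H=np.array(s["hand_eye"]);P=P@H[:3,:3].T+H[:3,3]
        P=P@R.from_quat(st["eef_rot"]).as_matrix().T+np.array(st["tool_pos"])
    else:
        M=R.from_rotvec(np.ravel(s["rvec"])).as_matrix();P=(P-np.ravel(s["tvec"]))@M
    P[z<=0]=np.nan
    return P
E
python3 - <<'E'
from h import *
st=monitor.get_state();print({k:np.round(v,3) for k,v in st.items()})
ims=[]
for n in("top","side"):
    s=snapshot(n);save(s,n+"0.png");P=cloud(s)
    np.save(n+"_P.npy",P)
    for t in("rack","tray","handle_mid","pad_top","tab_grip","solder_spool","driver_b","parts_dish","tape_roll"):
        r=finder.masks_of(s,t)
        if r:
            q=P[r[0]["pixels"]];q=q[~np.isnan(q[:,0])]
            print(n,t,round(r[0]["p"],2),np.round(r[0]["extent"]),r[0]["pixels"].sum(), np.round(np.median(q,0),3) if len(q) else "", np.round(np.percentile(q,[3,97],axis=0),3).tolist() if len(q) else "")
        else: print(n,t,None)
E
```

```text
{'clock': np.float64(0.0), 'q': array([ 1.148,  0.69 , -0.194,  1.566,  0.157,  0.903, -0.215]), 'qd': array([ 0.   , -0.   , -0.   , -0.001, -0.001, -0.001, -0.002]), 'joint_torque': array([ 1.0000e-03, -5.2757e+01, -1.2670e+00, -1.5343e+01, -5.3000e-02,
        6.0000e-03,  0.0000e+00]), 'tool_pos': array([ 0.275, -0.56 ,  0.302]), 'eef_rot': array([ 0.974,  0.226, -0.   , -0.001]), 'contact_force': array([-0.761, -0.757, -0.576]), 'moment': array([0.03 , 0.058, 0.005]), 'opening': np.float64(1.004)}
top rack 0.61 [352. 105. 476. 232.] 7392 [ 0.672 -0.381  0.099] [[0.55, -0.484, 0.019], [0.777, -0.294, 0.104]]
top tray 0.81 [365. 185. 440. 232.] 1718 [ 0.581 -0.37   0.059] [[0.54, -0.434, 0.004], [0.621, -0.29, 0.096]]
top handle_mid 0.47 [219. 258. 268. 308.] 1063 [ 0.422 -0.021  0.024] [[0.374, -0.072, 0.003], [0.47, 0.027, 0.028]]
top pad_top 0.72 [407. 199. 430. 237.] 411 [ 0.559 -0.399  0.054] [[0.535, -0.422, 0.004], [0.61, -0.376, 0.058]]
top tab_grip 0.54 [358. 166. 369. 190.] 179 [ 0.637 -0.266  0.151] [[0.622, -0.276, 0.099], [0.658, -0.256, 0.156]]
top solder_spool 0.83 
[... 793 characters left out ...]
de pad_top 0.54 [343. 200. 372. 223.] 121 [ 0.553 -0.393  0.055] [[0.535, -0.42, 0.05], [0.629, -0.371, 0.059]]
side tab_grip 0.71 [277. 162. 370. 246.] 4316 [ 0.642 -0.35   0.082] [[0.552, -0.47, 0.017], [0.783, -0.25, 0.103]]
side solder_spool 0.54 [364. 189. 376. 205.] 200 [ 0.599 -0.515  0.041] [[0.573, -0.544, 0.002], [0.627, -0.433, 0.092]]
side driver_b 0.51 [389. 219. 434. 246.] 251 [ 0.426 -0.455  0.013] [[0.387, -0.489, 0.001], [0.513, -0.442, 0.02]]
side parts_dish 0.73 [294. 264. 329. 289.] 685 [ 0.572 -0.178  0.01 ] [[0.533, -0.209, 0.002], [0.602, -0.138, 0.024]]
side tape_roll 0.87 [298. 321. 350. 371.] 1369 [ 0.415 -0.014  0.022] [[0.37, -0.065, 0.002], [0.466, 0.032, 0.026]]
```

```bash
python3 - <<'E'
from h import *
a=cv2.imread("pics/top0.png")[80:320,260:520];b=cv2.imread("pics/side0.png")[140:300,240:450]
a=cv2.resize(a,(400,370));b=cv2.resize(b,(400,305))
c=np.zeros((370,800,3),np.uint8);c[:,:400]=a;c[:305,400:]=b;cv2.imwrite("pics/v1.png",c)
for n in("top","side"):
    P=np.load(n+"_P.npy");Z=P[...,2];
    near=(abs(P[...,0]-.67)<.17)&(abs(P[...,1]+.37)<.16)
    for lo,hi in((.0965,.1035),(.1035,.109)):
        m=near&(Z>lo)&(Z<hi);q=P[m][:,:2].astype(np.float32)
        r=cv2.minAreaRect(q*1000);print(n,lo,m.sum(),r,np.round(cv2.boxPoints(r)))
    # panel + handle
    m=near&(Z>.062)&(Z<.078)&(P[...,0]<.60);q=P[m];print("bar",len(q),cv2.minAreaRect((q[:,:2]*1000).astype(np.float32)))
    m=near&(Z>.14)&(Z<.16);q=P[m];print("tab",len(q),cv2.minAreaRect((q[:,:2]*1000).astype(np.float32)),np.median(q,0))
E
```

```text
top 0.0965 5149 ((687.7537841796875, -372.610595703125), (211.46153259277344, 200.0647430419922), 69.7078628540039) [[ 557. -437.]
 [ 745. -506.]
 [ 818. -308.]
 [ 631. -239.]]
top 0.1035 1263 ((685.3334350585938, -371.683349609375), (208.120849609375, 199.45225524902344), 68.36090087890625) [[ 554. -432.]
 [ 740. -505.]
 [ 816. -312.]
 [ 631. -238.]]
bar 448 ((564.248046875, -358.5486755371094), (147.19937133789062, 59.32640075683594), 75.62881469726562)
tab 121 ((647.0618286132812, -269.064208984375), (14.749013900756836, 30.266376495361328), 70.15480041503906) [ 0.6460318  -0.26829951  0.15285522]
side 0.0965 1726 ((686.5552978515625, -371.03607177734375), (211.423583984375, 202.08761596679688), 69.63969421386719) [[ 555. -435.]
 [ 745. -505.]
 [ 818. -307.]
 [ 629. -237.]]
side 0.1035 407 ((684.2960815429688, -363.2309875488281), (203.25460815429688, 189.28366088867188), 70.3012466430664) [[ 561. -427.]
 [ 739. -491.]
 [ 808. -299.]
 [ 629. -236.]]
bar 375 ((567.3193359375, -365.5069580078125), (65.15403747558594, 167.14944458007812), 0.01035165786743164)
tab 90 ((645.502685546875, -266.1036682128906), (15.509778022766113, 33.306827545166016), 72.49433898925781) [ 0.6422399  -0.26380303  0.14998698]
```

View pics/v1.png

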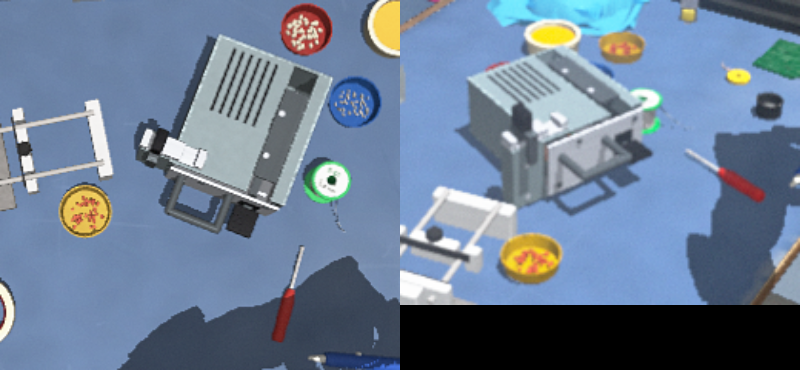

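The front faces the robot, turned by about -20°: the handle is at (195,205), the pad at (242,222) and the tab at (155,148). Next I move over the handle, aligned to the rack, for a near look.

```bash
cat >> h.py <<'E'
def rows(wps):
    """wps: list of (world pos m, tool-x yaw rad, n rows); prints rows, tool kept pointing down"""
    st=monitor.get_state();p=np.array(st["tool_pos"]);Rm=R.from_quat(st["eef_rot"])
    for t,yaw,n in wps:
        T=R.from_euler("z",yaw)*R.from_euler("x",np.pi);p0=p;R0=Rm
        dv=(R0.inv()*T).as_rotvec()
        for i in range(n):
            pn=p0+(np.array(t)-p0)*(i+1)/n;Rn=R0*R.from_rotvec(dv*(i+1)/n)
            sh=Rm.inv().apply(pn-p)*100;rv=(Rm.inv()*Rn).as_rotvec()
            print(", ".join("%g"%x for x in [*np.round(sh,2),*np.round(rv,3)]),",");p,Rm=pn,Rn
E
python3 -c "
from h import *
rows([((.53,-.33,.32),np.radians(69.7),8)])"
```

```text
4.13, -1.19, -0.22, 0, 0, -0.095 ,
4.22, -0.79, -0.22, 0, 0, -0.095 ,
4.28, -0.39, -0.22, 0, 0, -0.095 ,
4.29, 0.02, -0.22, 0, 0, -0.095 ,
4.27, 0.43, -0.22, 0, 0, -0.095 ,
4.21, 0.83, -0.22, 0, 0, -0.095 ,
4.12, 1.23, -0.22, 0, 0, -0.095 ,
3.98, 1.61, -0.22, 0, 0, -0.095 ,
```

>>> {"api": "carry_out", "payload": {
  "motion": [4.1,-1.2,-0.2,0,0,-0.095,4.2,-0.8,-0.2,0,0,-0.095,4.3,-0.4,-0.2,0,0,-0.095,4.3,0,-0.2,0,0,-0.095,4.3,0.4,-0.2,0,0,-0.095,4.2,0.8,-0.2,0,0,-0.095,4.1,1.2,-0.2,0,0,-0.095,4.0,1.6,-0.2,0,0,-0.095],
  "hand": 4
}}

```text
clock: 2.0
tool_pos: [0.5298, -0.3281, 0.3189]
eef_rot: [0.82, 0.573, -0.0, 0.0]
contact_force: [0.9, -0.7, 0.0]
opening: 0.458
```

```bash
python3 - <<'E'
from h import *
st=monitor.get_state();s=snapshot("wrist");save(s,"w1.png");P=cloud(s,st)
print(st["clock"],st["tool_pos"],st["eef_rot"])
np.save("w1P.npy",P)
for t in("tray","handle_mid","pad_top","tab_grip"):
    for r in finder.masks_of(s,t)[:2]:
        q=P[r["pixels"]];q=q[~np.isnan(q[:,0])]
        print(t,round(r["p"],2),r["extent"],len(q),np.round(np.median(q,0),3) if len(q) else "")
c,sn=np.cos(np.radians(-20.3)),np.sin(np.radians(-20.3))
near=(abs(P[...,0]-.67)<.18)&(abs(P[...,1]+.37)<.18)
for nm,lo,hi in(("roof",.097,.103),("bar",.066,.080),("paneltop",.09,.0965),("tab",.145,.16),("pad",.048,.058)):
    m=near&(P[...,2]>lo)&(P[...,2]<hi);q=P[m]
    if len(q)<5: print(nm,len(q));continue
    d=q[:,:2]-[.599,-.365];rx=d@[c,sn];ry=d@[-sn,c]
    print(nm,len(q),"rx",np.round(np.percentile(rx,[1,25,50,75,99]),4),"ry",np.round(np.percentile(ry,[1,25,50,75,99]),4),"z",np.median(q[:,2]))
E
```

```text
2.0 [ 0.52978418 -0.32807463  0.3188835 ] [ 8.19741884e-01  5.72733105e-01 -5.39246226e-05  1.76448056e-04]
tray 0.66 [332.5, 142.9, 429.5, 297.6] 7219 [ 0.585 -0.359  0.07 ]
handle_mid 0.79 [337.0, 145.0, 429.4, 294.1] 7043 [ 0.584 -0.359  0.07 ]
pad_top 0.81 [349.4, 245.7, 423.4, 277.9] 1213 [ 0.556 -0.393  0.054]
tab_grip 0.77 [395.4, 98.7, 473.4, 124.6] 1697 [ 0.636 -0.266  0.152]
roof 26721 rx [-0.0002  0.0517  0.0964  0.1412  0.1825] ry [-0.0782 -0.0089  0.0229  0.0544  0.0831] z 0.10017252707019725
bar 3071 rx [-0.0649 -0.056  -0.0313 -0.0092  0.1808] ry [-0.075  -0.0092  0.0236  0.0593  0.1217] z 0.07488950811523154
paneltop 1217 rx [-0.0147 -0.0083 -0.0064  0.0008  0.1813] ry [-0.0621 -0.0333  0.0153  0.0614  0.1234] z 0.09372899293671183
tab 1034 rx [-0.004   0.0018  0.0095  0.0171  0.0247] ry [0.0998 0.103  0.1068 0.1105 0.1139] z 0.152927974168057
pad 2990 rx [-0.0517 -0.0332 -0.0185  0.0013  0.1217] ry [-0.0752 -0.0438  0.002   0.1703  0.198 ] z 0.052448563268780446
```

View pics/w1.png

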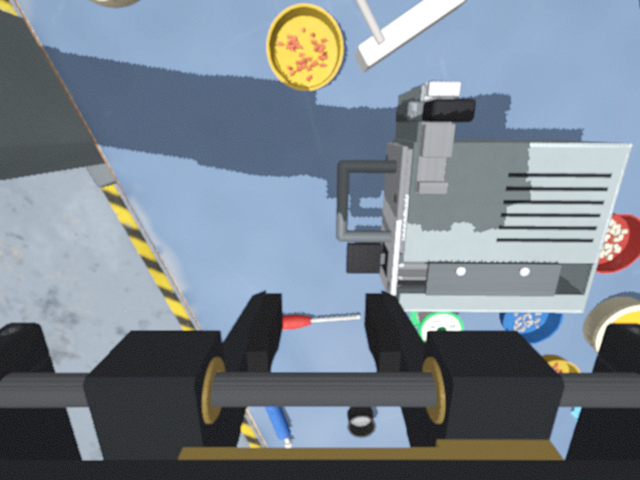

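The view is square to the rack. The bow handle bar is at column 343, rows 160–240, the pad at (364,258) and the tab at (448,110). I'll isolate the bar.

```bash
cat >> h.py <<'E'
YAW=np.radians(-20.3);O=np.array([.599,-.365])
def rk(P):
    c,s=np.cos(YAW),np.sin(YAW);d=P[...,:2]-O
    return np.dstack([d@[c,s],d@[-s,c],P[...,2]])
def w(x,y,z):
    c,s=np.cos(YAW),np.sin(YAW);return (O[0]+c*x-s*y,O[1]+s*x+c*y,z)
E
python3 - <<'E'
from h import *
Q=rk(np.load("w1P.npy"))[120:300,325:420]
x,y,z=Q[...,0],Q[...,1],Q[...,2]
m=(z>.064)&(z<.082)&(x<-.048)&(y>-.005)&(y<.055)
q=Q[m];print(len(q),np.median(q,0),np.percentile(q[:,0],[1,50,99]),np.percentile(q[:,2],[50,95]))
top=q[q[:,2]>np.percentile(q[:,2],80)];print("ridge",top.mean(0))
for k in(0,1):
  ys=y[(z>.064)&(z<.082)&(x<-.02)&(x>-.045)]
print("arms y",np.percentile(ys,[1,25,50,75,99]))
m=(z>.090)&(z<.097)&(x<.005)&(x>-.04)&(y<.06)&(y>-.07);print("panel top x",np.percentile(x[m],[2,50,98]),m.sum())
m=(z>.048)&(z<.060)&(y<-.022)&(y>-.07)&(x<-.005);print("pad",np.percentile(x[m],[2,50,98]),np.percentile(y[m],[2,50,98]),np.median(z[m]))
b=np.median(q[:,0]);yaw=np.radians(69.7)
print(w(-.06,.021,.133))
rows([(w(-.06,.020,.200),yaw,4),(w(-.06,.020,.125),yaw,3)])
E
```

```text
744 [-0.05933382  0.02594885  0.07501752] [-0.06510199 -0.05933382 -0.05087074] [0.07501752 0.07676872]
ridge [-0.05901764  0.02587933  0.07655814]
arms y [-0.01397674 -0.00727554  0.05628846  0.06194194  0.06619255]
panel top x [-0.00959424 -0.00736608 -0.0044602 ] 730
pad [-0.05183288 -0.03160469 -0.0096191 ] [-0.05870656 -0.04028703 -0.02378461] 0.05424783106530667
(np.float64(0.5500123126063245), np.float64(-0.3244881932787548), 0.133)
0.29, 0.47, 2.96, -0, 0, -0 ,
0.29, 0.47, 2.96, -0, 0, -0 ,
0.29, 0.47, 2.96, -0, 0, -0 ,
0.29, 0.47, 2.96, -0, 0, -0 ,
-0, -0, 2.5, -0, -0, -0 ,
-0, -0, 2.5, -0, -0, -0 ,
-0, -0, 2.5, -0, -0, -0 ,
```

```bash
python3 - <<'E'
from h import *
print(np.round(np.array(snapshot("wrist")["hand_eye"]),3).tolist())
yaw=np.radians(69.7)
rows([(w(-.059,.020,.200),yaw,4),(w(-.059,.020,.120),yaw,4)])
E
```

```text
[[-0.0, -0.947, -0.321, 0.085], [1.0, -0.0, -0.0, -0.0], [-0.0, -0.321, 0.947, -0.082], [0.0, 0.0, 0.0, 1.0]]
0.31, 0.5, 2.96, -0, 0, -0.001 ,
0.31, 0.5, 2.96, -0, 0, -0.001 ,
0.31, 0.5, 2.96, -0, 0, -0.001 ,
0.31, 0.5, 2.96, -0, 0, -0.001 ,
-0, -0, 2, 0, -0, -0 ,
-0, -0, 2, 0, -0, -0 ,
-0, -0, 2, 0, -0, -0 ,
-0, -0, 2, 0, -0, -0 ,
```

>>> {"api": "carry_out", "payload": {
  "motion": [0.3,0.5,3,0,0,0,0.3,0.5,3,0,0,0,0.3,0.5,3,0,0,0,0.3,0.5,3,0,0,0,0,0,2,0,0,0,0,0,2,0,0,0,0,0,2,0,0,0,0,0,2,0,0,0]
}}

```text
clock: 3.3
tool_pos: [0.5516, -0.3251, 0.1177]
eef_rot: [0.821, 0.571, -0.0, 0.0]
contact_force: [-0.0, 0.6, -0.0]
opening: 0.453
```

>>> {"api": "carry_out", "payload": {
  "motion": [0,0,0,0,0,0,0,0,0,0,0,0,0,0,0,0,0,0],
  "hand": 0.8,
  "grip_force": 15
}}

```text
clock: 3.68
tool_pos: [0.5518, -0.3246, 0.1194]
eef_rot: [0.821, 0.572, -0.0, 0.0]
contact_force: [-4.4, 1.8, 1.7]
opening: 0.135
```

>>> {"api": "carry_out", "payload": {
  "motion": [0,-0.5,0,0,0,0,0,-1,0,0,0,0,0,-1,0,0,0,0,0,-1,0,0,0,0,0,-1,0,0,0,0,0,-1,0,0,0,0,0,-1,0,0,0,0,0,-0.5,0,0,0,0]
}}

```text
clock: 4.68
tool_pos: [0.4876, -0.3005, 0.1194]
eef_rot: [0.82, 0.572, 0.002, 0.002]
contact_force: [4.8, -1.6, -2.1]
opening: 0.125
```

>>> {"api": "carry_out", "payload": {
  "motion": [0,-0.3,0,0,0,0,0,-0.3,0,0,0,0,0,-0.2,0,0,0,0,0,-0.2,0,0,0,0]
}}

```text
clock: 5.18
tool_pos: [0.4777, -0.2968, 0.1193]
eef_rot: [0.82, 0.572, 0.001, 0.001]
contact_force: [5.8, 0.2, 2.5]
opening: 0.125
```

>>> {"api": "carry_out", "payload": {
  "motion": [0,-0.2,0,0,0,0,0,-0.2,0,0,0,0,0,-0.2,0,0,0,0]
}}

```text
clock: 5.55
tool_pos: [0.4718, -0.2946, 0.1193]
eef_rot: [0.82, 0.572, 0.001, 0.001]
contact_force: [3.7, 1.1, 6.3]
opening: 0.131
```

>>> {"api": "carry_out", "payload": {
  "motion": [0,-0.2,0,0,0,0,0,-0.2,0,0,0,0]
}}

```text
clock: 5.8
tool_pos: [0.4678, -0.2931, 0.1193]
eef_rot: [0.82, 0.572, 0.0, 0.0]
contact_force: [5.7, 0.0, 3.3]
opening: 0.134
```

>>> {"api": "carry_out", "payload": {
  "motion": [0,-0.2,0,0,0,0,0,-0.2,0,0,0,0]
}}

```text
clock: 6.05
tool_pos: [0.4673, -0.2929, 0.1194]
eef_rot: [0.82, 0.572, 0.003, 0.003]
contact_force: [12.4, -2.4, -3.7]
opening: 0.133
```

>>> {"api": "carry_out", "payload": {
  "motion": [0,-0.2,0,0,0,0]
}}

```text
clock: 6.18
tool_pos: [0.4671, -0.2928, 0.1194]
eef_rot: [0.82, 0.572, 0.004, 0.005]
contact_force: [15.2, -5.2, -8.0]
opening: 0.126
```

```bash
python3 - <<'E'
from h import *
st=monitor.get_state();s=snapshot("wrist");save(s,"w2.png",(280,60,640,340),2);P=cloud(s,st);Q=rk(P)
for t in("pad_top","handle_mid"):
    for r in finder.masks_of(s,t)[:1]:
        q=Q[r["pixels"]];q=q[~np.isnan(q[:,0])];print(t,r["p"],r["extent"],len(q),np.median(q,0) if len(q) else "",np.percentile(q,[3,97],axis=0) if len(q) else "")
for n in ("top","side"):
    s=snapshot(n);save(s,n+"2.png");Q=rk(cloud(s))
    for r in finder.masks_of(s,"pad_top")[:1]:
        q=Q[r["pixels"]];q=q[~np.isnan(q[:,0])];print(n,r["p"],len(q),np.median(q,0),np.percentile(q,[10,90],axis=0))
E
```

```text
pad_top 0.72 [338.1, 408.1, 579.8, 449.1] 2676 [-0.04899116 -0.0417397   0.05987308] [[-0.14071851 -0.05527573  0.05838187]
 [-0.01333208 -0.0330274   0.06284288]]
handle_mid 0.74 [309.9, 180.6, 640.0, 458.9] 48788 [-0.04787623  0.03885377  0.04909801] [[-0.14945947 -0.07136766  0.01861534]
 [ 0.02378939  0.07932798  0.09338955]]
top 0.51 225 [-0.01266131 -0.04127701  0.05991733] [[-0.04540483 -0.0461802   0.05682494]
 [ 0.01073492 -0.03679541  0.10203421]]
side 0.34 638 [-0.32769     0.39733761  0.00869631] [[-0.37579947  0.35521104  0.00470201]
 [-0.27906103  0.41332983  0.01119619]]
```

>>> {"api": "carry_out", "payload": {
  "motion": [0,0.2,0,0,0,0,0,0,0,0,0,0,0,0,0,0,0,0,0,0,-2,0,0,0,0,0,-3,0,0,0,0,0,-4,0,0,0,0,0,-3,0,0,0],
  "hand": 4
}}

```text
clock: 7.4
tool_pos: [0.4623, -0.292, 0.2397]
eef_rot: [0.821, 0.571, -0.001, -0.001]
contact_force: [0.9, -0.3, -0.8]
opening: 0.456
```

```bash
python3 - <<'E'
from h import *
st=monitor.get_state();s=snapshot("wrist");P=cloud(s,st);Q=rk(P);np.save("w3.npy",Q);save(s,"w3.png")
print(st["contact_force"],st["tool_pos"],rk(np.array(st["tool_pos"])[None,None]))
x,y,z=Q[...,0],Q[...,1],Q[...,2]
m=(z>.064)&(z<.082)&(x<-.12)&(y>0.0)&(y<.05);print("bar",m.sum(),np.median(Q[m],0) if m.any() else "")
m=(z>.088)&(z<.098)&(x<-.08)&(x>-.13)&(y<.06);print("panel top",m.sum(),np.percentile(x[m],[2,50,98]) if m.any() else "",np.median(z[m]))
m=(z>.045)&(z<.067)&(x<-.108)&(x>-.16)&(y<-.015)&(y>-.08);print("pad",m.sum(),np.percentile(Q[m],[3,50,97],axis=0) if m.any() else "")
for r in finder.masks_of(s,"pad_top")[:1]:
    q=Q[r["pixels"]];q=q[~np.isnan(q[:,0])];print(r["p"],r["extent"],len(q),np.percentile(q,[3,50,97],axis=0))
E
```

```text
[ 0.92322671 -0.28884634 -0.80324695] [ 0.46234634 -0.291964    0.23973922] [[[-0.15350475  0.02108963  0.23973922]]]
bar 941 [-0.14819928  0.02624567  0.07514392]
panel top 870 [-0.09843782 -0.09647683 -0.09349416] 0.09375365657703609
pad 1103 [[-0.14077323 -0.05662213  0.05855972]
 [-0.12912641 -0.03730833  0.06194868]
 [-0.11192429 -0.02323764  0.06342316]]
0.81 [340.5, 288.4, 551.8, 345.5] 3567 [[-0.13908297 -0.05340161  0.05665366]
 [-0.04348571 -0.03933729  0.06117337]
 [ 0.01345101 -0.02384983  0.10761216]]
```

View pics/w3.png

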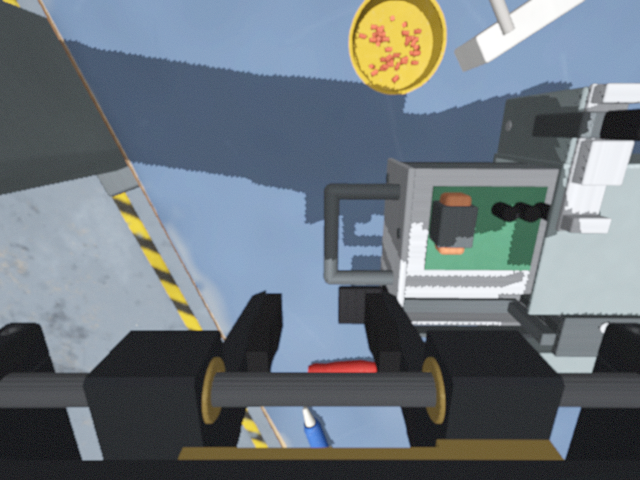

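The pad top reads 62 mm, so the bolt is up and the tray is locked at about 0.099. Pad centre is at rack x -0.1225, y -0.041 (image 360,305).

```bash
python3 -c "
from h import *
yaw=np.radians(69.7)
rows([(w(-.125,-.041,.19),yaw,4),(w(-.125,-.041,.132),yaw,4)])"
```

```text
-1.55, 0.67, 1.28, 0.001, 0, -0 ,
-1.55, 0.67, 1.28, 0.001, 0, -0 ,
-1.55, 0.67, 1.28, 0.001, 0, -0 ,
-1.55, 0.67, 1.28, 0.001, 0, -0 ,
-0, -0, 1.45, 0, -0, -0 ,
-0, -0, 1.45, 0, -0, -0 ,
-0, -0, 1.45, 0, -0, -0 ,
-0, -0, 1.45, 0, -0, -0 ,
```

>>> {"api": "carry_out", "payload": {
  "motion": [-1.55,0.7,1.3,0,0,0,-1.55,0.7,1.3,0,0,0,-1.55,0.7,1.3,0,0,0,-1.55,0.6,1.3,0,0,0,0,0,1.5,0,0,0,0,0,1.5,0,0,0,0,0,1.4,0,0,0,0,0,1.2,0,0,0],
  "hand": 0,
  "grip_force": 20
}}

```text
clock: 8.5
tool_pos: [0.4676, -0.3589, 0.1299]
eef_rot: [0.82, 0.572, 0.0, -0.0]
contact_force: [-0.4, -0.8, -0.7]
opening: 0.003
```

>>> {"api": "carry_out", "payload": {
  "motion": [0,0,0.3,0,0,0,0,0,0.4,0,0,0,0,0,0.4,0,0,0,0,0,0.3,0,0,0]
}}

```text
clock: 9.0
tool_pos: [0.4675, -0.3593, 0.117]
eef_rot: [0.821, 0.572, 0.0, 0.0]
contact_force: [-2.8, 2.2, 4.3]
opening: 0.004
```

>>> {"api": "carry_out", "payload": {
  "motion": [0,0,0.2,0,0,0,0,0,0.2,0,0,0]
}}

```text
clock: 9.25
tool_pos: [0.4693, -0.3601, 0.115]
eef_rot: [0.821, 0.572, 0.001, 0.002]
contact_force: [-2.0, 2.3, 26.0]
opening: 0.005
```

>>> {"api": "carry_out", "payload": {
  "motion": [0,0,-0.05,0,0,0,0,0.4,0,0,0,0,0,0.4,0,0,0,0,0,0.4,0,0,0,0]
}}

```text
clock: 9.75
tool_pos: [0.4801, -0.3641, 0.1152]
eef_rot: [0.821, 0.572, 0.001, 0.002]
contact_force: [-1.2, 1.7, 15.6]
opening: 0.003
```

>>> {"api": "carry_out", "payload": {
  "motion": [0,0.4,0,0,0,0,0,0.4,0,0,0,0,0,0.4,0,0,0,0]
}}

```text
clock: 10.12
tool_pos: [0.4914, -0.3683, 0.1152]
eef_rot: [0.821, 0.572, 0.001, 0.002]
contact_force: [-2.2, 2.5, 13.9]
opening: 0.004
```

>>> {"api": "carry_out", "payload": {
  "motion": [0,0.4,0,0,0,0,0,0.4,0,0,0,0,0,0.4,0,0,0,0]
}}

```text
clock: 10.5
tool_pos: [0.5026, -0.3725, 0.1153]
eef_rot: [0.821, 0.572, 0.001, 0.002]
contact_force: [-1.8, 2.4, 15.0]
opening: 0.006
```

>>> {"api": "carry_out", "payload": {
  "motion": [0,0,-0.4,0,0,0,0,0.5,0,0,0,0,0,0.5,0,0,0,0,0,0.5,0,0,0,0,0,0.5,0,0,0,0]
}}

```text
clock: 11.12
tool_pos: [0.52, -0.3793, 0.117]
eef_rot: [0.821, 0.571, -0.0, -0.0]
contact_force: [-2.6, 0.8, 3.6]
opening: 0.005
```

```bash
cat > chk.py <<'E'
from h import *
st=monitor.get_state();print("rack tcp",rk(np.array(st["tool_pos"])[None,None]).ravel())
for n in ("wrist","top"):
    s=snapshot(n);Q=rk(cloud(s,st));save(s,n+"_%d.png"%(st["clock"]*10))
    x,y,z=Q[...,0],Q[...,1],Q[...,2]
    m=(z>.066)&(z<.082)&(x<-.03)&(x>-.17)&(y>0.003)&(y<.048);print(n,"bar/panel-arm x",m.sum(),np.percentile(x[m],[2,10,50,90]) if m.any() else "")
    m=(z>.045)&(z<.067)&(x<-.005)&(x>-.16)&(y<-.022)&(y>-.06);print("pad z",m.sum(),np.median(z[m]) if m.any() else "")
    m=(z>.112)&(y>0)&(y<.14)&(x>-.03)&(x<.05)
    print("above .112: y",np.percentile(y[m],[2,50,98]) if m.any() else "")
    m=(z>.14)&(z<.19)&(y>0.03)&(y<.14)&(x>-.03)&(x<.05)
    print("tab",m.sum(),np.percentile(Q[m],[2,50,98],axis=0) if m.any() else "")
E
python3 chk.py
```

```text
rack tcp [-0.06913568 -0.04083197  0.11700136]
wrist bar/panel-arm x 5046 [-0.0980332  -0.09645158 -0.09044573 -0.04292713]
pad z 3825 0.05243023646612677
above .112: y [0.04192942 0.0459206  0.05123248]
tab 0 
top bar/panel-arm x 144 [-0.09655512 -0.09563024 -0.09040852 -0.04099503]
pad z 0 
above .112: y [0.04345746 0.1007436  0.12714521]
tab 120 [[-0.00301942  0.09957048  0.14192506]
 [ 0.01057907  0.10654166  0.15256615]
 [ 0.02607383  0.11374929  0.15608508]]
```

>>> {"api": "carry_out", "payload": {
  "motion": [0,0,-0.4,0,0,0,0,0.6,0,0,0,0,0,0.7,0,0,0,0,0,0.7,0,0,0,0,0,0.7,0,0,0,0,0,0.7,0,0,0,0,0,0.5,0,0,0,0]
}}

```text
clock: 12.1
tool_pos: [0.556, -0.3923, 0.121]
eef_rot: [0.821, 0.572, -0.001, -0.001]
contact_force: [-4.8, 1.7, 3.9]
opening: 0.002
```

>>> {"api": "carry_out", "payload": {
  "motion": [0,0.3,0,0,0,0,0,0.3,0,0,0,0]
}}

```text
clock: 12.35
tool_pos: [0.5619, -0.3945, 0.121]
eef_rot: [0.821, 0.572, -0.0, -0.0]
contact_force: [-3.6, 2.3, 3.0]
opening: 0.008
```

>>> {"api": "carry_out", "payload": {
  "motion": [0,0.2,0,0,0,0,0,0.2,0,0,0,0,0,0.2,0,0,0,0]
}}

```text
clock: 12.72
tool_pos: [0.5677, -0.3967, 0.121]
eef_rot: [0.821, 0.572, -0.0, -0.0]
contact_force: [-4.3, 2.2, 2.0]
opening: 0.006
```

>>> {"api": "carry_out", "payload": {
  "motion": [0,0.2,0,0,0,0]
}}

```text
clock: 12.85
tool_pos: [0.5682, -0.3969, 0.121]
eef_rot: [0.821, 0.571, -0.001, -0.002]
contact_force: [-11.5, 4.2, 7.5]
opening: 0.004
```

>>> {"api": "carry_out", "payload": {
  "motion": [0,0.2,0,0,0,0]
}}

```text
clock: 12.98
tool_pos: [0.5684, -0.397, 0.121]
eef_rot: [0.821, 0.571, -0.003, -0.004]
contact_force: [-15.7, 7.2, 12.6]
opening: 0.005
```

```bash
python3 chk.py
```

```text
rack tcp [-0.01764585 -0.040596    0.12101823]
wrist bar/panel-arm x 3792 [-0.05620604 -0.05483298 -0.04981447 -0.04582149]
pad z 2348 0.05456572626593345
above .112: y [0.04193265 0.04680777 0.05149646]
tab 0 
top bar/panel-arm x 122 [-0.05643086 -0.05527871 -0.05099176 -0.0459664 ]
pad z 0 
above .112: y [0.00071781 0.04511903 0.12517563]
tab 120 [[-0.00262179  0.099613    0.14393147]
 [ 0.01073637  0.10667628  0.15250371]
 [ 0.02600812  0.11374799  0.15631196]]
```

```bash
python3 -c "
from h import *
print(monitor.get_state()['q'])
yaw=np.radians(69.7);y2=np.radians(-20.3)
rows([(w(-.03,-.041,.125),yaw,1),(w(-.03,-.041,.225),yaw,3),(w(.01,.1067,.25),y2,10),(w(.01,.1067,.191),y2,3)])"
```

```text
[ 0.69883088  1.01756818 -0.31925641  1.44060254  0.4021446   0.75714821
 -0.12940962]
-0.05, -1.24, -0.39, -0.009, 0, 0 ,
-0, 0, -3.33, 0, 0, 0 ,
-0, 0, -3.33, 0, 0, 0 ,
-0, 0, -3.33, 0, 0, 0 ,
1.48, 0.4, -0.25, 0, -0, 0.157 ,
1.52, 0.16, -0.25, -0, -0, 0.157 ,
1.53, -0.08, -0.25, -0, -0, 0.157 ,
1.5, -0.31, -0.25, -0, -0, 0.157 ,
1.43, -0.54, -0.25, 0, -0, 0.157 ,
1.33, -0.76, -0.25, -0, -0, 0.157 ,
1.19, -0.96, -0.25, 0, -0, 0.157 ,
1.03, -1.13, -0.25, -0, -0, 0.157 ,
0.84, -1.28, -0.25, 0, -0, 0.157 ,
0.63, -1.4, -0.25, 0, -0, 0.157 ,
0, -0, 1.97, 0, -0, 0 ,
0, -0, 1.97, -0, -0, 0 ,
-0, -0, 1.97, -0, -0, 0 ,
```

>>> {"api": "carry_out", "payload": {
  "motion": [0,-1.2,-0.2,0,0,0,0,0,-3.3,0,0,0,0,0,-3.4,0,0,0,0,0,-3.4,0,0,0,1.5,0.4,-0.2,0,0,0.157,1.5,0.2,-0.2,0,0,0.157,1.5,-0.1,-0.2,0,0,0.157,1.5,-0.3,-0.2,0,0,0.157]
}}

```text
clock: 14.08
tool_pos: [0.5982, -0.3441, 0.233]
eef_rot: [0.958, 0.288, 0.002, 0.001]
contact_force: [-0.2, -0.0, -0.3]
opening: 0.008
```

>>> {"api": "carry_out", "payload": {
  "motion": [1.4,-0.5,-0.2,0,0,0.157,1.3,-0.8,-0.2,0,0,0.157,1.2,-1.0,-0.2,0,0,0.157,1.0,-1.1,-0.2,0,0,0.157,0.8,-1.3,-0.2,0,0,0.157,0.6,-1.4,-0.2,0,0,0.157,0,0,0,0,0,0],
  "hand": 4
}}

```text
clock: 14.95
tool_pos: [0.6504, -0.2674, 0.2447]
eef_rot: [0.985, -0.173, 0.002, -0.0]
contact_force: [0.5, 0.9, 0.2]
opening: 0.457
```

```bash
python3 chk.py;python3 -c "
from h import *
y2=np.radians(-20.3)
rows([(w(.01,.1067,.191),y2,4)])"; ls pics
```

```text
rack tcp [0.01437898 0.10941716 0.24472495]
wrist bar/panel-arm x 613 [-0.05490582 -0.05330838 -0.04819559 -0.04564353]
pad z 911 0.05424550899069902
above .112: y [0.03204674 0.08299187 0.13868063]
tab 1993 [[-0.00152818  0.07993677  0.14256953]
 [ 0.01906466  0.10653141  0.15328035]
 [ 0.02606858  0.13789303  0.18952091]]
top bar/panel-arm x 57 [-0.05619161 -0.05533522 -0.05088148 -0.04603562]
pad z 302 0.05449145496270446
above .112: y [0.01804719 0.09246662 0.13823692]
tab 0 
-0.08, -0.01, 1.33, 0, -0, 0.001 ,
-0.08, -0.01, 1.33, 0, -0, 0.001 ,
-0.08, -0.01, 1.33, 0, -0, 0.001 ,
-0.08, -0.01, 1.33, 0, -0, 0.001 ,
side0.png
side2.png
top0.png
top2.png
top_111.png
top_129.png
top_149.png
v1.png
w1.png
w2.png
w3.png
wrist_111.png
wrist_129.png
wrist_149.png
```

>>> {"api": "carry_out", "payload": {
  "motion": [-0.1,0,1.3,0,0,0,-0.1,0,1.3,0,0,0,-0.1,0,1.4,0,0,0,0,0,1.4,0,0,0]
}}

```text
clock: 15.55
tool_pos: [0.6445, -0.2684, 0.1888]
eef_rot: [0.984, -0.176, -0.0, -0.0]
contact_force: [-0.3, -0.3, 0.7]
opening: 0.455
```

>>> {"api": "carry_out", "payload": {
  "motion": [0,0,0,0,0,0,0,0,0,0,0,0,0,0,0,0,0,0],
  "hand": 1,
  "grip_force": 15
}}

```text
clock: 15.92
tool_pos: [0.6453, -0.2686, 0.1909]
eef_rot: [0.984, -0.176, 0.001, 0.0]
contact_force: [1.0, 0.5, -0.4]
opening: 0.172
```

>>> {"api": "carry_out", "payload": {
  "motion": [0,0,-0.4,0,0,0,0,0,-0.5,0,0,0,0,0,-0.5,0,0,0,0,0,-0.3,0,0,0,0,0,0,0,0,0]
}}

```text
clock: 16.55
tool_pos: [0.6452, -0.2686, 0.2077]
eef_rot: [0.984, -0.176, 0.001, 0.0]
contact_force: [1.8, -0.9, -2.0]
opening: 0.166
```

>>> {"api": "carry_out", "payload": {
  "motion": [0,0.5,0,0,0,0,0,0.7,0,0,0,0,0,0.8,0,0,0,0,0,0.8,0,0,0,0,0,0.8,0,0,0,0,0,0.5,0,0,0,0,0,0.2,0,0,0,0,0,0,0,0,0,0]
}}

```text
clock: 17.55
tool_pos: [0.63, -0.3092, 0.2073]
eef_rot: [0.984, -0.176, 0.0, 0.0]
contact_force: [2.4, -2.0, -1.0]
opening: 0.173
```

>>> {"api": "carry_out", "payload": {
  "motion": [0,0,0.4,0,0,0,0,0,0.4,0,0,0,0,0,0.4,0,0,0,0,0,0.3,0,0,0,0,0,0,0,0,0]
}}

```text
clock: 18.18
tool_pos: [0.6302, -0.3087, 0.1919]
eef_rot: [0.984, -0.176, 0.0, 0.0]
contact_force: [3.0, -1.9, -0.9]
opening: 0.17
```

>>> {"api": "carry_out", "payload": {
  "motion": [0,0,0.1,0,0,0,0,0,0,0,0,0]
}}

```text
clock: 18.42
tool_pos: [0.6302, -0.3087, 0.1913]
eef_rot: [0.984, -0.176, 0.0, 0.0]
contact_force: [3.8, -1.2, 0.2]
opening: 0.17
```

>>> {"api": "carry_out", "payload": {
  "motion": [0,0,0,0,0,0,0,0,0,0,0,0,0,0,0,0,0,0,0,0,-2,0,0,0,0,0,-4,0,0,0,-2,0,-4,0,0,0,-4,0,-2,0,0,0,-4,0,0,0,0,0],
  "hand": 4
}}

```text
clock: 19.42
tool_pos: [0.5363, -0.2745, 0.3148]
eef_rot: [0.984, -0.176, 0.003, 0.001]
contact_force: [1.1, 0.3, 0.2]
opening: 0.455
```

```bash
python3 chk.py; python3 - <<'E'
from h import *
s=snapshot("side");a=s["frame"][140:300,240:450,::-1];b=snapshot("wrist")["frame"][:,:,::-1]
c=np.zeros((305,800,3),np.uint8);c[:,:400]=cv2.resize(a,(400,305));c[:300,400:]=cv2.resize(b,(400,300));cv2.imwrite("pics/fin.png",c)
E
```

```text
rack tcp [-0.09015626  0.06312884  0.31478425]
wrist bar/panel-arm x 589 [-0.0573703  -0.05595949 -0.05094438 -0.04663374]
pad z 1508 0.05425988098968823
above .112: y [0.04348528 0.07030004 0.1270347 ]
tab 1050 [[-0.00328924  0.05688513  0.15006018]
 [ 0.01115043  0.06416624  0.15293051]
 [ 0.02460973  0.07158823  0.15446609]]
top bar/panel-arm x 0 
pad z 0 
above .112: y [0.11900131 0.12379575 0.12843917]
tab 0
```

View pics/fin.png

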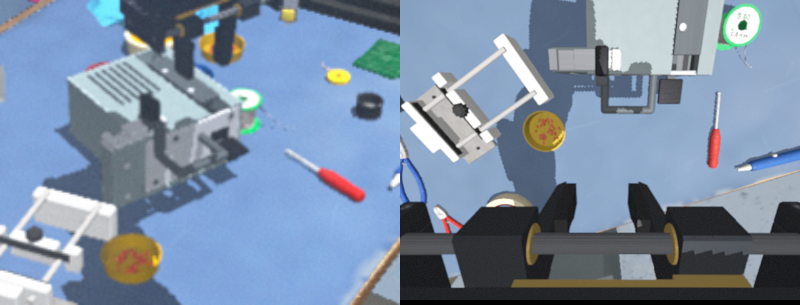

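The picture shows the tab down before the panel at (150,105) left and (602,60) right. The tray is closed and the other things are where they were.

```bash
python3 -c "
from plant import workorder;print(workorder.finish_job())"
```

```text
the job is handed in; nothing more can be done
None
```

The job is done and handed in at about 20 s of the 56 s allowed; no verdict was reported.

1. **Draw-out:** I pulled the tray out by the bow handle until it met its stop, at about 0.099 m of travel. Pull force there rose to about 16 N. The pad top then read 62 mm, so the lock bolt had sprung up.
2. **Return:** I held the release pad down to the bottom while the tray started back. I then pushed the panel in until it met a firm end. The end push reached about 16 N sideways, and the highest force I read in the job was 26 N, pressing the pad at its bottom.
3. **Transit stop:** I lifted the tab about 17 mm, shifted it about 43 mm and lowered it without resistance.

**Last checks:** The tab top stood at 153 mm, which is fully down, and its shift measured about 42.5 mm. The handle bar lay about 50 mm in front of the mouth, which means the tray is home. The other things looked undisturbed in the last picture, and the gripper was clear of everything.

No check failed. Two were weaker:
- The last look from the top camera gave no reading of the bar, the pad or the tab, so the final numbers come from the wrist camera alone.
- That look put the bar about 1 mm further out than when I pressed the tray home (50.9 against 49.8 mm). That is within the cameras' 2 mm accuracy.

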